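# Unsnap the guard and hold the grill's pilot button half-way

### The arm

A 6-joint arm with a two-finger parallel gripper is mounted at the origin on the work surface. World frame = base frame: x ahead of the robot, y to its left, z up, the work surface at z = 0. Lengths are in m, angles in rad, forces in N, time in s.
With the tool pointing down it reaches from about 0.3 to 0.775 m from the base axis. Payload 14.6 kg.
Tool frame: the origin (TCP) lies where the fingers leave the gripper's body, on its centre line; the fingertips stand 97 mm ahead of it and the grasp point (between the pads) lies hold_point_z ahead of it (hold_point_z is the distance from the TCP to the grasp point, in m); z points along the fingers, y is the direction in which the jaws open and shut (so a half turn about z gives the same grasp; the last joint's range is limited). The gripper opens to 94 mm and grips with 3 to 60 N. Pads are 16 mm wide; open, the fingers measure 119 mm over their backs; the gripper's body (75 mm by 177 mm) begins 78 mm behind the grasp point.
Start: joints at [1.08, 0.3, 1.521, -0, 1.321, -0.067], TCP at [0.226, 0.501, 0.303] pointing down, gripper open.
Joint ranges: [-3.03, 3.03], [-0.79, 2.21], [0.23, 2.52], [-1.04, 4.18], [0, 3.07], [-2.55, 2.55]. Speed limits (rad/s): [2.22, 2.22, 2.57, 3.14, 3.14, 3.14].

### API

Orientations are given as a unit quaternion [x, y, z, w].
In Python, from cell import get_obs, read_camera, hand_in, hold_point_z gives the robot as it stands. The module is installed in compiled form; this text tells all that it offers.
- The arm moves only by the shell command python3 -m crank 'ROWS' [OPENING]. ROWS is JSON, a list of rows, each a list of 2 entries, a list of its own where there are three numbers: the shift along the tool's x, y, z in m, then the turn about the tool's z in rad. In form: [[[x, y, z], twist], ...]. A call has 1 to 20 rows; each row shifts and turns the commanded pose from where the row before left it, along the tool's axes as they then stand; what a row does not reach is not made up. A row lasts 1/10 s, in which the tool goes at most 50 mm and 8.59 degrees, less where a joint would pass 70% of its speed; a pose out of reach is approached as far as the arm can. A call is refused whole if a number of a shift passes 0.05 or a number of a turn 0.15, either way. A call with a gripper value outside its range is refused whole. OPENING is the opening, from -1 (shut) to 1 (fully open), set as the call begins (- or left out, the last holds). The fingers move at their own pace and stop on an object; the grip force is fixed at half the most. Time passes only in rows, so rows that do not move let the fingers close. It gives the time, the measured TCP pose, the force and the opening at its end, in the units of the state.
- get_obs(): the state, without advancing time (a new reading comes with each control period).
- read_camera(name): name is "scene" or "top" or "wrist"; returns a dict with "img" (384x512x3 uint8, red, green, blue), "vertical_fov" (degrees; the focal length in pixels is half the picture's height over the tangent of half this angle, whatever the lens; pixels are square), "cx", "cy" (the principal point, pixels), "D" ([k1, k2, p1, p2, k3] as OpenCV has them; the pictures are not rectified), "world_from_camera" (4x4, takes a point from camera to world coordinates); the wrist camera has in their place "tool_from_camera" (4x4, takes a point from camera to tool coordinates, whose origin is the TCP and whose axes are the flange's). Camera axes: x right, y down, z forward; pixel columns grow to the right and rows downward; lengths in m; the calibration is good to about 2 mm. A picture is of the moment at which its call begins: read the wrist's pose just before it. There is no depth.
- hand_in(): hands the job in, once; it reports no verdict.
The state is a dict: "time": time; "q": joint angles; "dq": joint speeds; "joint_efforts": joint torques, N m; "position": TCP position; "tool_rot": TCP orientation; "ft_force": force on the tool from outside, world axes, zero at the start; "ft_torque": the same for the moment, N m; "width": finger opening in m.
Only numpy, scipy, OpenCV 4.12 (cv2) and the standard library are available. Lean on these libraries where they do the work, as an engineer would, in place of code of your own. Each camera call takes 0.05 s, during which the arm holds its last target.

### The job

One of the two pilot-gas valve boxes has a metal guard snapped over its button: pull that guard straight up off its catches and stand it upright on its legs in the perforated tray. Then push the button it was covering half-way down, so that its top is level with the two posts beside it (not to the bottom), keep it there for at least two seconds, and finish while still holding it there. Leave the other valve's button and the mushrooms, shaker and tongs alone.

Things in the scene. Friction and masses are not known exactly. Their poses are not given: they have to be found in the camera images.
- valve_a: pilot valve box that carries the guard at the start: steel box 120 x 120 x 60 mm fixed to the counter, z up, origin under its centre. Black round button in the middle of its top, between two dark posts (20 mm in x, 12 in y, tops 86 mm above the counter) centred at y = +38 and -38 mm. In each post a sprung ball faces outwards and catches the guard's leg
- valve_b: the other pilot valve box, no guard, not to be operated: steel box 120 x 120 x 60 mm fixed to the counter, z up, origin under its centre. Black round button in the middle of its top, between two dark posts (20 mm in x, 12 in y, tops 86 mm above the counter) centred at y = +38 and -38 mm
- guard_center (a point): centre (half-way up) of the loose aluminium guard, a bridge of about 140 g, 83 mm high, 104 mm long (y), 34 mm wide (x), z up. Legs (24 mm in x, 6 in y, at y = +48 and -48 mm) end 41.5 mm below; cross plate's top 6.5 mm above. At the start the legs stand on valve_a's top outside its posts, axes parallel to the box's
- guard_fin (a point): centre of the grip fin standing on the guard's cross plate: 14 mm thick (x), 50 mm long (y), 35 mm high, 24 mm above guard_center. The two ball catches resist a straight upward pull with roughly 5 to 10 N over the first few mm; after 26 mm of lift the legs are clear of the posts
- tray: perforated steel tray fixed to the counter, 220 (x) x 190 (y) x 32 mm high, walls 4 mm thick, flat inner floor (a raised perforated insert) 16 mm above the counter; origin at the centre of its underside, z up
- valve_a_button (a joint): travel (m) of the sprung button of valve_a (the one under the guard): 0 = fully out, 0.020 = bottomed; it moves straight down. Its spring needs 4.5 N to begin to move, 7.5 N at half stroke (0.010), 10.5 N at the bottom, and drives it back out when released
- valve_b_button (a joint): travel (m) of the sprung button of valve_b (the one without a guard, to be left alone): 0 = fully out, 0.020 = bottomed; it moves straight down. Its spring needs 4.5 N to begin to move, 7.5 N at half stroke (0.010), 10.5 N at the bottom, and drives it back out when released
- valve_a_button_top (a point): centre of the flat top of the round head (48 mm diameter, 11 mm thick) of the button of valve_a; moves down with it. 96 mm above the counter when out, 86 mm (level with the tops of the two posts) at half stroke
- valve_b_button_top (a point): centre of the flat top of the round head (48 mm diameter, 11 mm thick) of the button of valve_b; moves down with it. 96 mm above the counter when out, 86 mm (level with the tops of the two posts) at half stroke
- mushroom0: bystander: king oyster mushroom lying on the counter, 122 mm long along x, 44 mm across; origin under its middle
- mushroom1: bystander: a second such mushroom, same size and origin
- shaker: bystander: seasoning jar with steel cap, 52 mm diameter, 110 mm high, upright; origin at the centre of its underside
- tongs: bystander: steel tongs lying flat, 245 mm long along x, 55 mm wide, 15 mm high; origin under their middle
Things that resemble listed ones, but are neither listed nor needed, are in the scene too. Of the things like the part that bears guard_center, leave any that is black, purple or turquoise; of the rest the smaller one is meant.

How it is judged:
On the way, in this order (a step that is already met when the one before it is completed fails the run):
1. the guard is pulled up clear of valve_a's posts (z of guard_center in the frame of valve_a above 0.135 m), for 0.1 s.
2. the guard stands upright in the tray, let go (x of guard_center in the frame of tray between -0.095 and 0.095 m and y of guard_center in the frame of tray between -0.08 and 0.08 m and z of guard_center in the frame of tray below 0.07 m and angle between guard_center's own z axis and vertical below 0.08 rad and contact force between guard and the fingers below 0.2 N and linear speed of guard below 0.03 m/s), for 0.2 s.
3. the button that was covered is held half-way down (7 to 13 mm of 20) by the robot for two seconds (value of joint valve_a_button between 0.007 and 0.013 m and contact force between any of the fingers, the arm and valve_a_button above 2 N), for 2 s.
At the end, for the whole second after the job is handed in: The program ends while the robot still holds valve_a's button 7 to 13 mm down (of 20) with more than 2 N, steady; the guard stands upright (within 0.08 rad) on the tray's floor, its centre within 95 mm (x) and 80 mm (y) of the tray's, untouched by the fingers; valve_b's button is out (all of step 2 and all of step 3 and velocity of joint valve_a_button between -0.01 and 0.01 m/s and value of joint valve_b_button below 0.003 m); the arm keeps its last pose, push and grip.
It fails at once if the held button is pushed to the bottom (past 17 mm) (value of joint valve_a_button above 0.017 m).
It fails at once if the other valve's button is pressed (past 5 mm) (value of joint valve_b_button above 0.005 m).
It fails at once if a mushroom, the shaker or the tongs are disturbed (moved more than 30 mm) (distance of any of mushroom0, mushroom1, shaker, tongs from where it was at the start of the episode above 0.03 m).
It also fails if it takes over 61 s, if anything falls off the work surface, if the arm or the gripper's body presses on something with over 40 N, if the wrist force passes 120 N, or if a joint passes its speed limit or range.

## Working session

There is one attempt and no reset: what is moved stays moved. The work goes in short steps, Python scripts to look and compute and a shell command to move; the robot and the scene stay as the last step left them, time stands still between calls to the robot, and variables do not carry over. Pictures are saved under pics/ and viewed, and the job is handed in when it is done.

```bash
mkdir -p pics
cat > h.py <<'E'
import numpy as np, cv2
from cell import get_obs, read_camera, hold_point_z
from scipy.spatial.transform import Rotation as R
def cam(n):
    o=get_obs(); c=read_camera(n); im=c["img"]; f=im.shape[0]/2/np.tan(np.radians(c["vertical_fov"])/2)
    c["K"]=np.array([[f,0,c["cx"]],[0,f,c["cy"]],[0,0,1]]); c["D"]=np.array(c["D"],float)
    if n=="wrist":
        T=np.eye(4);T[:3,:3]=R.from_quat(o["tool_rot"]).as_matrix();T[:3,3]=o["position"]
        c["T"]=T@np.array(c["tool_from_camera"])
    else: c["T"]=np.array(c["world_from_camera"])
    return c
def ray(c,uv):
    p=cv2.undistortPoints(np.array(uv,float).reshape(-1,1,2),c["K"],c["D"]).reshape(-1,2)
    d=np.c_[p,np.ones(len(p))]@c["T"][:3,:3].T
    return c["T"][:3,3],d
def plane(c,uv,z):
    o,d=ray(c,uv); return o+d*((z-o[2])/d[:,2])[:,None]
def proj(c,P):
    Ti=np.linalg.inv(c["T"]); return cv2.projectPoints(np.array(P,float).reshape(-1,3),cv2.Rodrigues(Ti[:3,:3])[0],Ti[:3,3],c["K"],c["D"])[0].reshape(-1,2)
def save(c,n,box=None,s=1):
    im=c["img"][...,::-1]
    if box: im=im[box[1]:box[3],box[0]:box[2]]
    cv2.imwrite("pics/"+n,cv2.resize(im,None,fx=s,fy=s,interpolation=cv2.INTER_CUBIC))
E
python3 - <<'E'
from h import *
import pickle
print(get_obs(),hold_point_z)
for n in("scene","top","wrist"):
    c=cam(n); save(c,n+"0.png",s=1.5); pickle.dump(c,open(n+"0.pkl","wb")); print(n,c["vertical_fov"],c["D"],c["T"].round(3).tolist())
E
```

```text
{'time': 0.0, 'q': array([ 1.08038170e+00,  3.00464166e-01,  1.52161446e+00,  7.31165086e-06,
        1.32071953e+00, -6.66044546e-02]), 'dq': array([-1.63214524e-04,  1.13184056e-03, -6.41169976e-04,  1.22155493e-05,
       -8.15870671e-04,  1.87994144e-03]), 'joint_efforts': array([ 6.61673166e-04, -5.31818032e+01, -3.52738237e+01,  7.08974758e-02,
        2.44608312e-02, -1.24627986e-04]), 'position': array([0.2261058 , 0.50119286, 0.30207595]), 'tool_rot': array([ 2.10323603e-01,  9.77631638e-01, -5.78548675e-04, -1.69114467e-04]), 'ft_force': array([ 0.11685886, -0.3507997 ,  0.2267378 ]), 'ft_torque': array([-0.03906452,  0.02586762,  0.00804918]), 'width': 0.09400763895184691} 0.0784
scene 50.43718486680426 [-0.0627138  0.         0.         0.         0.       ] [[-0.62, 0.484, -0.618, 1.18], [0.785, 0.38, -0.49, 0.591], [-0.002, -0.789, -0.615, 0.755], [0.0, 0.0, 0.0, 1.0]]
top 55.564195666436774 [0.01791007 0.         0.         0.         0.        ] [[0.007, -0.991, 0.137, 0.442], [-1.0, -0.004, 0.02, 0.086], [-0.019, -0.137, -0.99, 0.979], [0.0, 0.0, 0.0, 1.0]]
wrist 68.66531027657702 [0.00209613 0.         0.         0.         0.        ] [[0.411, 0.881, 0.233, 0.159], [0.912, -0.397, -0.106, 0.531], [-0.001, 0.256, -0.967, 0.383], [0.0, 0.0, 0.0, 1.0]]
```

View pics/scene0.png

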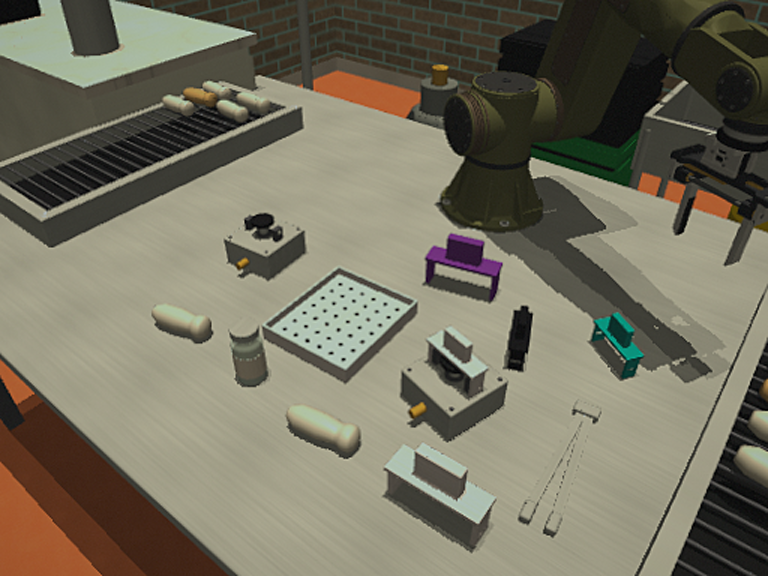

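View pics/top0.png

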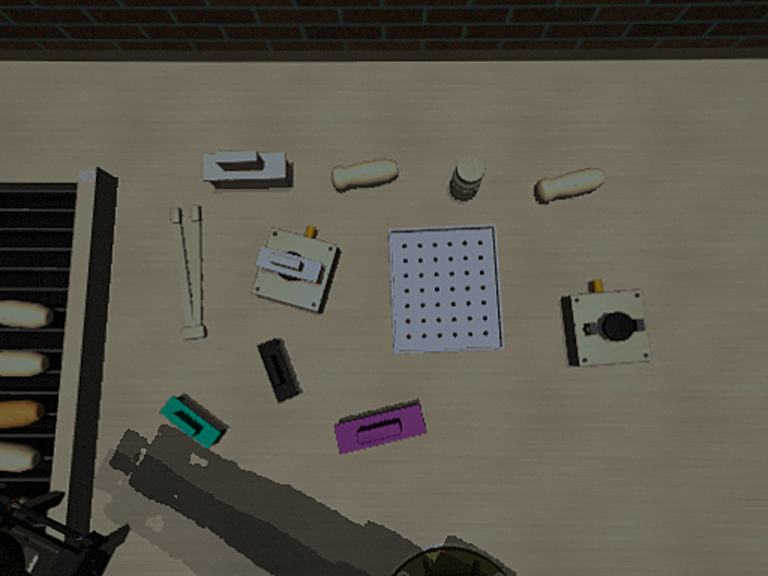

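View pics/wrist0.png

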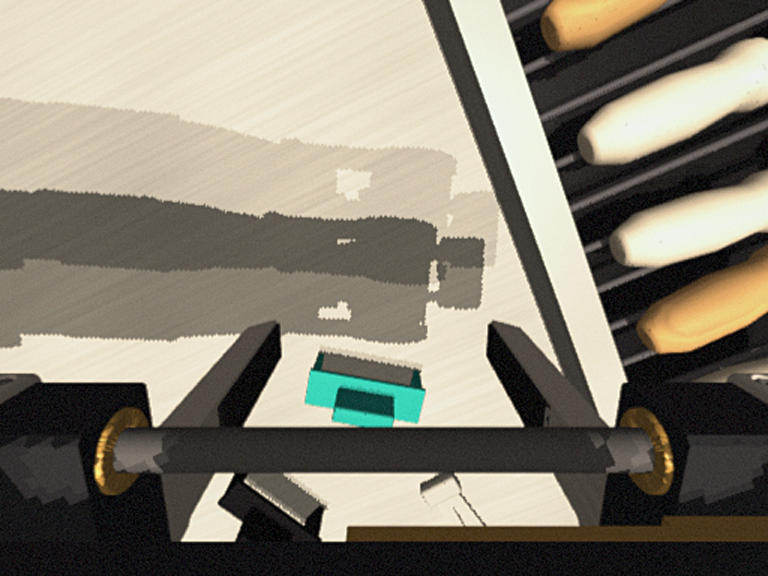

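Run:
```python
import pickle
from h import *
c=pickle.load(open("top0.pkl","rb"));save(c,"crop1.png",(120,90,350,250),3.4)
s=pickle.load(open("scene0.pkl","rb"));save(s,"crop2.png",(240,200,360,380),3.3)
```

```text
(no output)
```

View pics/crop1.png

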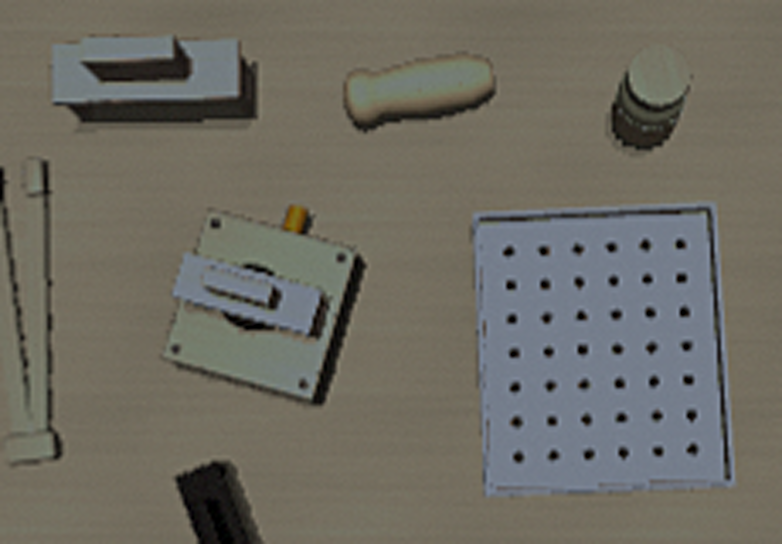

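View pics/crop2.png

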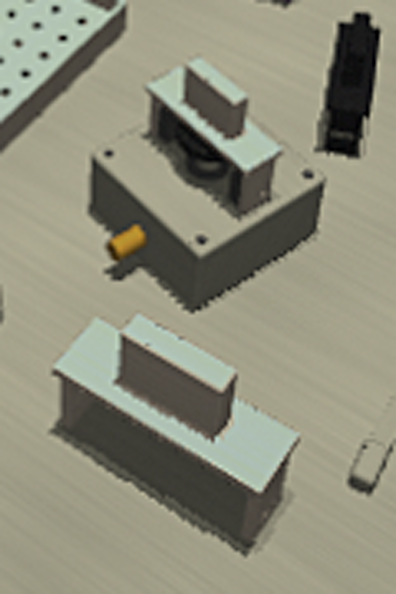

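Candidates in the 768-px top view are: silver guard on the valve at (290,264), large silver at (245,170), black at (279,370), purple at (380,427) and turquoise at (193,420). I choose the smaller silver one on the valve box; the crop shows it standing over the button with screws at the box corners.

Run:
```python
import pickle
from h import *
c=pickle.load(open("top0.pkl","rb"));s=pickle.load(open("scene0.pkl","rb"))
f=lambda L:np.array(L)/3.4+[120,90]
def show(n,P):
    print(n,P.mean(0).round(4),P[:,:2].round(4).tolist())
    for i,j in((0,1),(2,3),(0,2),(1,3)):
        d=P[j]-P[i];print("  len %.4f ang %.2f"%(np.linalg.norm(d),np.degrees(np.arctan2(d[1],d[0]))))
show("screws",plane(c,f([(215,223),(341,257),(175,349),(302,384)]),.06))
g=lambda L:np.array(L)/3.3+[240,200]
show("screws scene",plane(s,g([(202,240),(109,153),(308,174),(215,95)]),.06))
show("tray",plane(c,f([(473,213),(716,204),(487,495),(733,486)]),.032))
# silver masks: plate
im=c["img"];hsv=cv2.cvtColor(im,cv2.COLOR_RGB2HSV)
m=((im[...,2].astype(int)-im[...,0])>5)&(hsv[...,2]>90)
n,l,st,ce=cv2.connectedComponentsWithStats(m.astype(np.uint8))
for k in range(1,n):
    if st[k,4]>60:
        r=cv2.minAreaRect(np.argwhere(l==k)[:,::-1].astype(np.float32))
        B=plane(c,cv2.boxPoints(r),.108); print(st[k],ce[k].round(1),B.mean(0).round(4),[np.linalg.norm(B[i]-B[i-1]).round(4) for i in(1,2)],[np.degrees(np.arctan2(*(B[i]-B[i-1])[1::-1])).round(1) for i in(1,2)])
```

```text
screws [0.5856 0.2664 0.06  ] [[0.6468, 0.3012], [0.6208, 0.2047], [0.5503, 0.3279], [0.5244, 0.2318]]
  len 0.0999 ang -105.06
  len 0.0995 ang -105.07
  len 0.1002 ang 164.56
  len 0.1002 ang 164.32
screws scene [0.584  0.2686 0.06  ] [[0.6462, 0.3037], [0.6192, 0.2069], [0.5494, 0.3297], [0.5212, 0.234]]
  len 0.1005 ang -105.60
  len 0.0997 ang -106.41
  len 0.1003 ang 164.99
  len 0.1017 ang 164.55
tray [0.5564 0.006  0.032 ] [[0.6616, 0.1057], [0.6691, -0.0836], [0.4433, 0.0936], [0.4514, -0.0919]]
  len 0.1894 ang -87.72
  len 0.1857 ang -87.51
  len 0.2186 ang -176.83
  len 0.2179 ang -177.79
[144 101  27   6 146] [156.8 103.5] [0.7688 0.3602 0.108 ] [np.float64(0.013), np.float64(0.0652)] [np.float64(2.7), np.float64(-89.9)]
[136 102  54  18 501] [164.6 111.9] [0.751  0.3457 0.108 ] [np.float64(0.1338), np.float64(0.0419)] [np.float64(-88.3), np.float64(-176.7)]
[ 259  150   77   86 5494] [296.1 193.1] [0.5483 0.0127 0.108 ] [np.float64(0.179), np.float64(0.2019)] [np.float64(-87.3), np.float64(-178.7)]
[171 164  43  24 475] [192.4 175.8] [0.5859 0.2667 0.108 ] [np.float64(0.0343), np.float64(0.1025)] [np.float64(-13.6), np.float64(-105.8)]
[107 264  39  35 436] [125.7 281.3] [0.3355 0.4142 0.108 ] [np.float64(0.0329), np.float64(0.0963)] [np.float64(-36.1), np.float64(-125.7)]
```

```bash
python3 -m crank '[[[-0.03,-0.005,0],0],[[-0.036,-0.0055,0],0],[[-0.036,-0.0055,0],0],[[-0.036,-0.0055,0],0],[[-0.036,-0.0055,0],0],[[-0.036,-0.0055,0],0],[[-0.036,-0.0055,0],0],[[-0.036,-0.0055,0],0],[[-0.036,-0.0055,0],0],[[-0.036,-0.0055,0],0],[[-0.036,-0.0055,0],0],[[-0.033,-0.0055,0],0]]' 1
python3 -m crank '[[[0,0,0],0.1],[[0,0,0],0.13],[[0,0,0],0.13],[[0,0,0],0.13],[[0,0,0],0.13],[[0,0,0],0.13],[[0,0,0],0.13],[[0,0,0],0.13],[[0,0,0],0.13],[[0,0,0],0.13],[[0,0,0],0.144],[[0,0,0],0],[[0,0,0],0]]'
python3 - <<'E'
from h import *
o=get_obs();M=R.from_quat(o["tool_rot"]).as_matrix();print(o["time"],o["position"],o["q"],"y ang",np.degrees(np.arctan2(M[1,1],M[0,1])),M[:,2])
print("tool delta",M.T@(np.array([.585,.2672,.30])-o["position"]))
c=cam("wrist");save(c,"w1.png",s=1.5)
import pickle;pickle.dump(c,open("w1.pkl","wb"))
E
```

```text
time: 1.35
position: [0.5861, 0.2665, 0.3023]
tool_rot: [0.21, 0.978, -0.0, -0.0]
ft_force: [-0.6, 0.1, 0.5]
width: 0.0945
time: 2.65
position: [0.5848, 0.2677, 0.3024]
tool_rot: [0.794, 0.608, -0.0, -0.0]
ft_force: [-0.5, -0.1, -0.0]
width: 0.0938
2.65 [0.584785   0.26768305 0.30241775] [ 3.72338702e-01  5.11965567e-01  1.22684619e+00 -3.66556805e-06
  1.40320973e+00  6.34994643e-01] y ang -15.049044310750842 [-3.98139106e-04 -1.59375754e-04 -9.99999908e-01]
tool delta [-0.00041004  0.00033388  0.00241774]
```

View pics/w1.png

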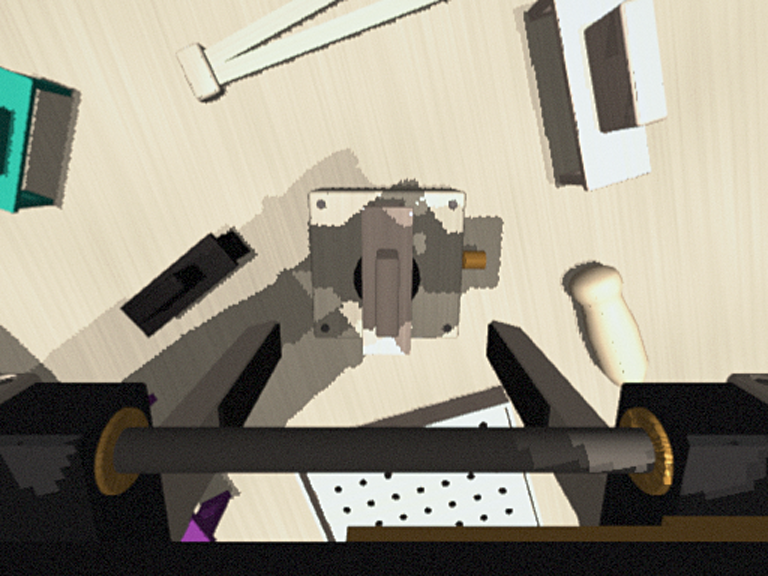

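Wrist view: the guard is centred between the fingers, fin about (388,293), and box screws at (320,204), (453,204), (325,328) and (447,328). The same points give a cross-check of the position.

Run:
```python
import pickle
from h import *
c=pickle.load(open("w1.pkl","rb"))
P=plane(c,np.array([(320,204),(453,204),(325,328),(447,328)])/1.5,.06);print(P.mean(0),[np.degrees(np.arctan2(*(P[j]-P[i])[1::-1])) for i,j in((0,1),(2,3),(0,2),(1,3))])
Q=plane(c,np.array([(377,335),(399,335),(377,256),(399,256)])/1.5,.143);print(Q.round(4),Q.mean(0))
```

```text
[0.58729058 0.26591845 0.06      ] [np.float64(-15.024100532328513), np.float64(-15.008586378256792), np.float64(-104.89250925965787), np.float64(-105.40154618827346)]
[[0.5756 0.2458 0.143 ]
 [0.5885 0.2423 0.143 ]
 [0.5885 0.2931 0.143 ]
 [0.6008 0.2898 0.143 ]] [0.58834244 0.2677329  0.143     ]
```

```bash
python3 -m crank '[[[0,0.0015,0.01],0],[[0,0,0.02],0],[[0,0,0.02],0],[[0,0,0.02],0],[[0,0,0.015],0],[[0,0,0.009],0],[[0,0,0],0],[[0,0,0],0]]'
python3 -m crank '[[[0,0,0],0],[[0,0,0],0],[[0,0,0],0],[[0,0,0],0],[[0,0,0],0],[[0,0,0],0],[[0,0,0],0],[[0,0,0],0],[[0,0,0],0],[[0,0,0],0]]' -1
python3 - <<'E'
from h import *
c=cam("wrist");save(c,"w2.png",s=1.5);o=get_obs();print(o["width"],o["ft_force"],o["ft_torque"])
E
```

```text
time: 3.5
position: [0.5865, 0.2674, 0.2092]
tool_rot: [0.795, 0.607, 0.0, 0.0]
ft_force: [-0.2, -0.0, 0.6]
width: 0.0941
time: 4.5
position: [0.5863, 0.2673, 0.2087]
tool_rot: [0.795, 0.607, 0.0, -0.0]
ft_force: [-0.2, 0.1, -0.5]
width: 0.0173
0.013852666438306727 [-1.47202111 -0.35235022 -0.96013892] [-0.03964467  0.16828623  0.02076286]
```

View pics/w2.png

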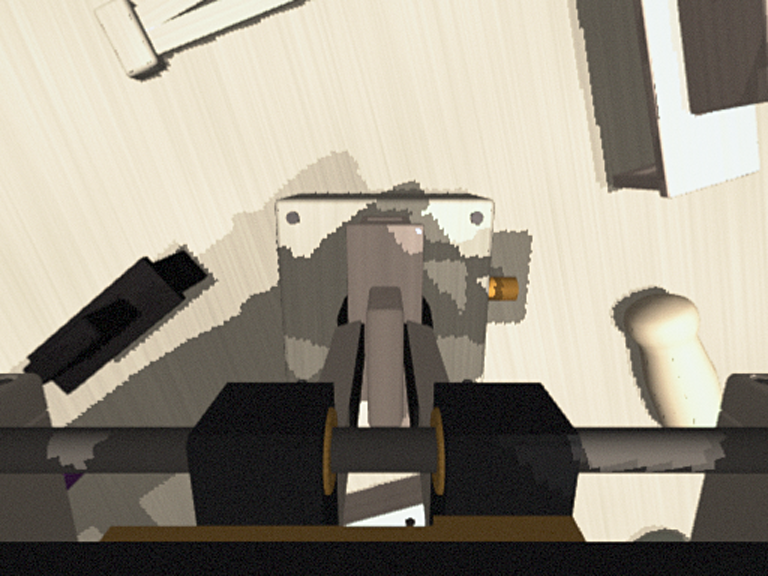

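The fingers have closed on the fin, with width 14 mm and pads on both sides at (355,380) and (420,380). I let the grip build and then lift straight up.

```bash
python3 -m crank '[[[0,0,0],0],[[0,0,0],0],[[0,0,0],0],[[0,0,0],0],[[0,0,-0.003],0],[[0,0,-0.003],0],[[0,0,-0.003],0],[[0,0,-0.005],0],[[0,0,-0.01],0],[[0,0,-0.015],0],[[0,0,-0.02],0],[[0,0,-0.02],0],[[0,0,-0.02],0],[[0,0,-0.01],0],[[0,0,0],0],[[0,0,0],0]]'
python3 - <<'E'
from h import *
c=cam("wrist");save(c,"w3.png",s=1.5);c=cam("scene");save(c,"s3.png",s=1.5);o=get_obs();print(o["width"],o["position"])
M=R.from_quat(o["tool_rot"]).as_matrix();print("tool delta to tray",M.T@(np.array([.556,.0065,.40])-o["position"]))
E
```

```text
time: 6.15
position: [0.5862, 0.2672, 0.3173]
tool_rot: [0.795, 0.607, -0.0, -0.0]
ft_force: [0.1, -0.6, -0.7]
width: 0.0138
0.013962850830783408 [0.5861083  0.2672238  0.31657337]
tool delta to tray [-0.25951161  0.0396408  -0.08322106]
```

View pics/w3.png

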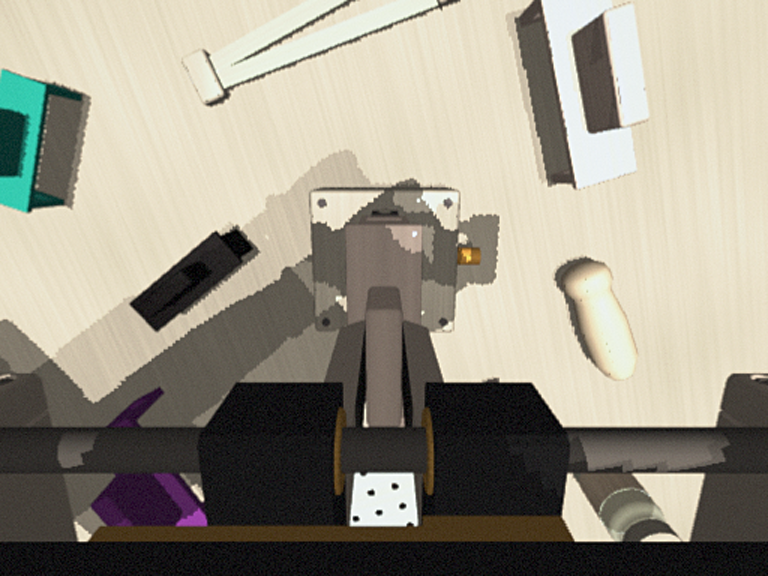

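View pics/s3.png

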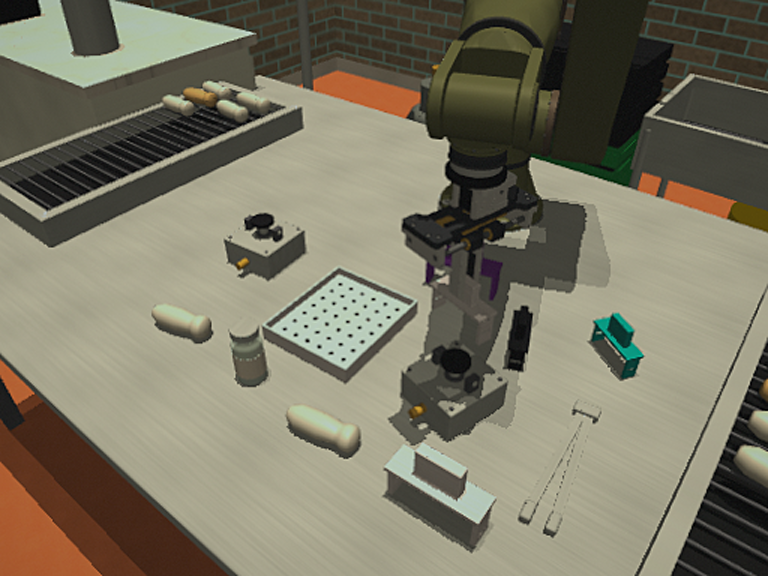

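The guard is off: the button is now exposed at scene (456,360), and the guard hangs in the fingers at about (465,300). I carry it over the tray.

```bash
python3 -m crank '[[[-0.02,0.003,0],0],[[-0.03,0.0046,0],0],[[-0.03,0.0046,0],0],[[-0.03,0.0046,0],0],[[-0.03,0.0046,0],0],[[-0.03,0.0046,0],0],[[-0.03,0.0046,0],0],[[-0.03,0.0046,0],0],[[-0.02,0.003,0],0],[[-0.01,0.0014,0],0],[[0,0,0],0],[[0,0,0],0]]'
python3 -m crank '[[[0,0,0.01],0],[[0,0,0.02],0],[[0,0,0.025],0],[[0,0,0.025],0],[[0,0,0.02],0],[[0,0,0.02],0],[[0,0,0.015],0],[[0,0,0.007],0],[[0,0,0.003],0],[[0,0,0],0],[[0,0,0],0]]'
python3 - <<'E'
from h import *
c=cam("scene");save(c,"s4.png",(150,100,380,300),3);o=get_obs();print(o["width"],o["position"],o["ft_force"])
E
```

```text
time: 7.45
position: [0.5559, 0.0067, 0.3174]
tool_rot: [0.795, 0.607, -0.0, -0.0]
ft_force: [-0.6, -0.4, 0.0]
width: 0.0139
time: 8.55
position: [0.5561, 0.0062, 0.1732]
tool_rot: [0.795, 0.607, 0.0, 0.0]
ft_force: [-0.7, 0.2, -0.7]
width: 0.014
0.013844505810062906 [0.556109   0.00612224 0.17333932] [-0.04371857 -0.3556162  -1.00117798]
```

View pics/s4.png

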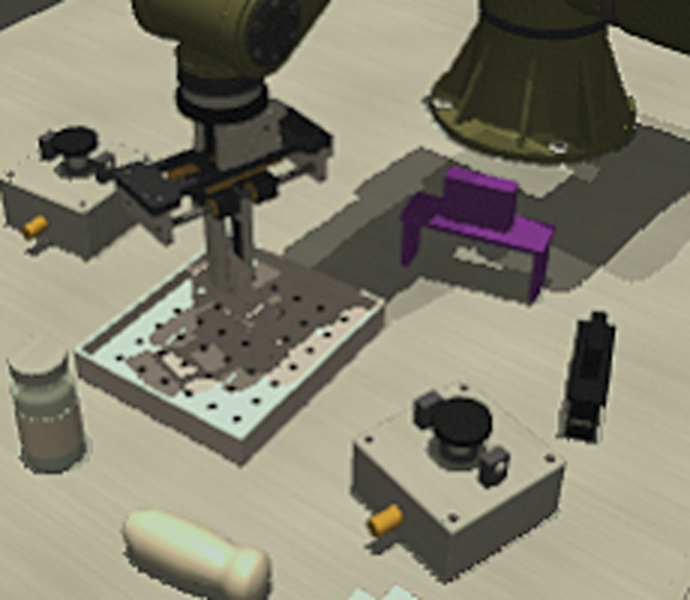

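The guard hangs just over the tray floor, at about crop (235,300). I lower it slowly onto the floor.

```bash
python3 -m crank '[[[0,0,0.002],0],[[0,0,0.002],0],[[0,0,0.002],0],[[0,0,0],0]]'
python3 -m crank '[[[0,0,0.001],0],[[0,0,0.001],0],[[0,0,0],0]]'
python3 - <<'E'
from h import *
o=get_obs();print(o["position"],o["ft_force"],o["ft_torque"])
E
```

```text
time: 9.0
position: [0.5557, 0.006, 0.1663]
tool_rot: [0.795, 0.607, -0.0, -0.0]
ft_force: [-0.2, 0.1, -2.0]
width: 0.0136
time: 9.3
position: [0.5559, 0.006, 0.1646]
tool_rot: [0.795, 0.607, 0.0, 0.0]
ft_force: [-0.4, 0.0, -0.6]
width: 0.014
[0.55588075 0.00604212 0.1646147 ] [-0.35809104  0.00159445 -0.5526643 ] [-0.03975031  0.08676175 -0.00914096]
```

```bash
python3 -m crank '[[[0,0,0.0007],0],[[0,0,0],0]]'
python3 -m crank '[[[0,0,0.0007],0],[[0,0,0],0]]'
python3 -m crank '[[[0,0,0.0007],0],[[0,0,0],0]]'
```

```text
time: 9.5
position: [0.556, 0.006, 0.1645]
tool_rot: [0.795, 0.607, 0.0, 0.0]
ft_force: [-2.4, 0.3, 5.4]
width: 0.0139
time: 9.7
position: [0.556, 0.0061, 0.1645]
tool_rot: [0.795, 0.607, 0.0, 0.0]
ft_force: [-5.4, -0.5, 13.2]
width: 0.0141
time: 9.9
position: [0.556, 0.006, 0.1645]
tool_rot: [0.795, 0.607, 0.0, 0.0]
ft_force: [-9.1, -0.9, 20.6]
width: 0.014
```

The guard is on the floor (contact at TCP z 0.1645). I relieve the pressure and open.

```bash
python3 -m crank '[[[0,0,-0.0017],0],[[0,0,0],0],[[0,0,0],0]]'
python3 -m crank '[[[0,0,0],0],[[0,0,0],0],[[0,0,0],0],[[0,0,0],0],[[0,0,0],0],[[0,0,0],0],[[0,0,0],0],[[0,0,0],0]]' 1
python3 -m crank '[[[0,0,-0.01],0],[[0,0,-0.02],0],[[0,0,-0.03],0],[[0,0,-0.03],0],[[0,0,-0.03],0],[[0,0,-0.03],0],[[0,0,0],0],[[0,0,0],0]]'
python3 - <<'E'
from h import *
c=cam("scene");save(c,"s5.png",(150,100,380,300),3);o=get_obs();print(o["position"])
c=cam("wrist");save(c,"w5.png",s=1.5)
E
```

```text
time: 10.2
position: [0.556, 0.0061, 0.1646]
tool_rot: [0.795, 0.607, 0.0, 0.0]
ft_force: [-1.3, 0.7, 5.9]
width: 0.0136
time: 11.0
position: [0.5559, 0.006, 0.1643]
tool_rot: [0.795, 0.607, 0.0, 0.0]
ft_force: [-0.6, 1.2, -0.6]
width: 0.0745
time: 11.8
position: [0.5558, 0.0061, 0.3149]
tool_rot: [0.795, 0.607, 0.0, 0.0]
ft_force: [-0.1, 0.8, -0.9]
width: 0.0939
[0.55560348 0.00604267 0.31387388]
```

View pics/s5.png

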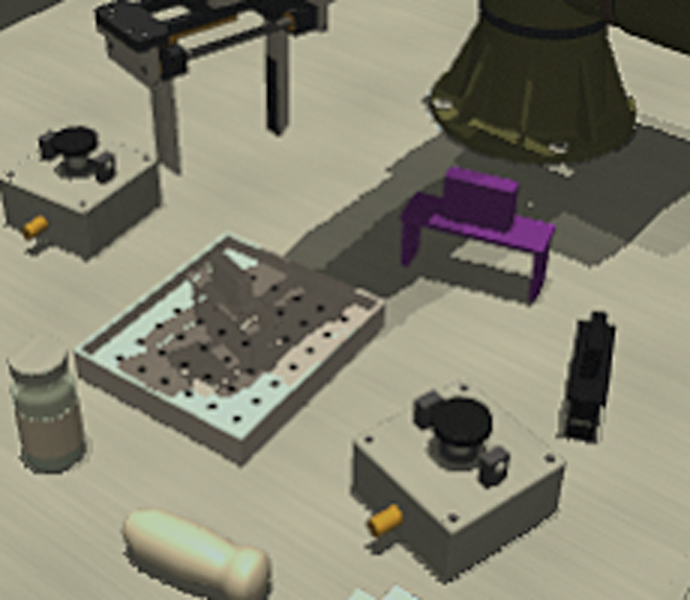

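View pics/w5.png

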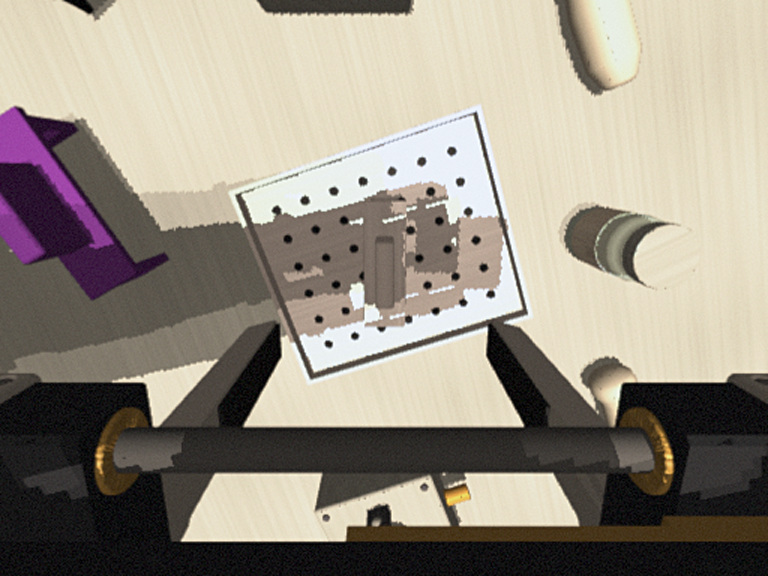

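The guard stands upright near the tray centre (fin at wrist (385,270), vertical in line with its foot). I close the fingers and go back over the button.

```bash
python3 -m crank '[[[0.02,-0.003,0],0],[[0.03,-0.0045,0],0],[[0.03,-0.0045,0],0],[[0.03,-0.0045,0],0],[[0.03,-0.0045,0],0],[[0.03,-0.0045,0],0],[[0.03,-0.0045,0],0],[[0.03,-0.0045,0],0],[[0.02,-0.003,0],0],[[0.01,-0.0014,0],0],[[0,0,0],0],[[0,0,0],0],[[0,0,0],0],[[0,0,0],0]]' -1
python3 - <<'E'
from h import *
c=cam("wrist");save(c,"w6.png",s=1.5);o=get_obs();print(o["position"],o["width"],o["ft_force"])
c=cam("top");save(c,"t6.png",(160,130,360,260),3.8)
E
```

```text
time: 13.3
position: [0.5871, 0.2663, 0.3144]
tool_rot: [0.795, 0.606, 0.0, 0.0]
ft_force: [0.9, -0.1, 1.2]
width: 0.0003
[0.58703195 0.26639193 0.31442112] 0.0002936022075731321 [-0.20372345  0.13755288 -0.0414876 ]
```

View pics/w6.png

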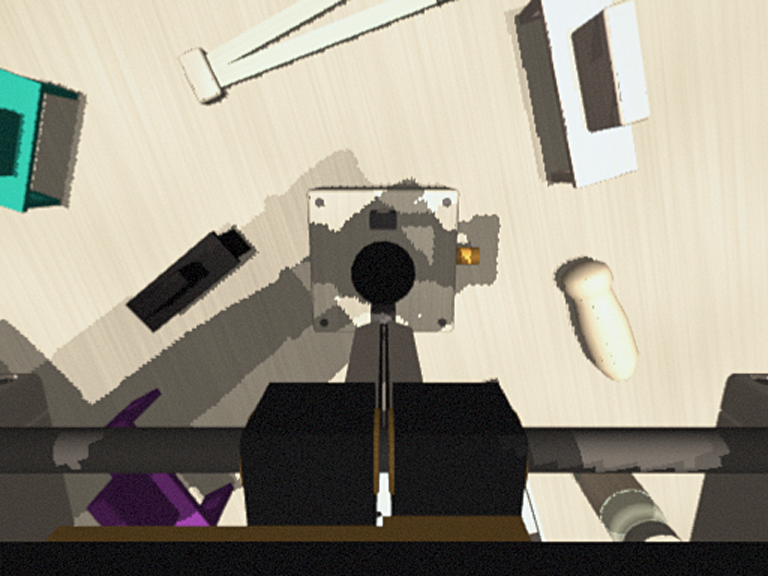

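View pics/t6.png

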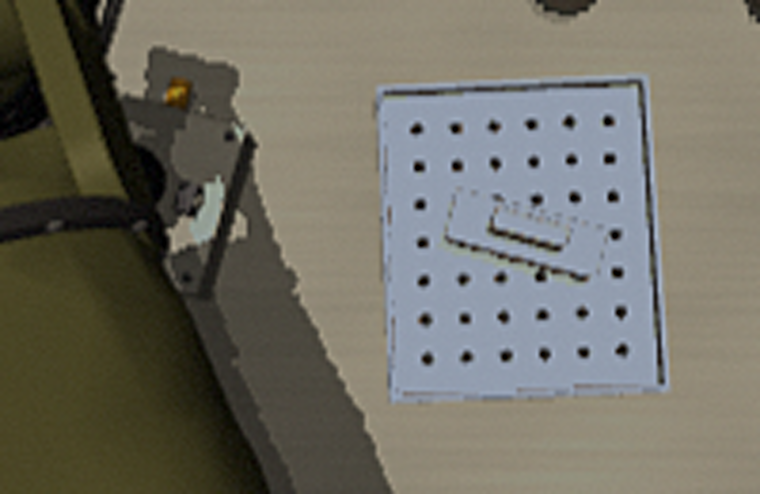

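Top view: the guard is upright and centred in the tray, (525,235). Wrist view: the closed fingertips are in line with the black button, centre (383,272). I descend to just above it.

```bash
python3 -m crank '[[[0,0,0.01],0],[[0,0,0.02],0],[[0,0,0.025],0],[[0,0,0.025],0],[[0,0,0.02],0],[[0,0,0.01],0],[[0,0,0.004],0],[[0,0,0],0],[[0,0,0],0],[[0,0,0],0]]'
python3 -m crank '[[[0,0,0.002],0],[[0,0,0.002],0],[[0,0,0],0],[[0,0,0],0]]'
python3 -m crank '[[[0,0,0.001],0],[[0,0,0.001],0],[[0,0,0],0],[[0,0,0],0]]'
python3 - <<'E'
from h import *
o=get_obs();print(o["position"],o["ft_force"])
c=cam("wrist");P=plane(c,np.array([(383,272)])/1.5,.096)
E
```

```text
time: 14.4
position: [0.5872, 0.2672, 0.2012]
tool_rot: [0.795, 0.607, 0.001, 0.0]
ft_force: [0.1, -0.6, 0.2]
width: 0.0006
time: 14.8
position: [0.5869, 0.2671, 0.1962]
tool_rot: [0.795, 0.607, -0.0, -0.0]
ft_force: [-0.1, -0.1, -0.6]
width: 0.0004
time: 15.2
position: [0.5869, 0.2671, 0.1942]
tool_rot: [0.795, 0.607, -0.0, -0.0]
ft_force: [-0.2, 0.5, -0.1]
width: 0.0007
[0.58693227 0.26711173 0.19423596] [-0.19311243  0.49422442 -0.14984973]
```

```bash
for i in 1; do :; done; python3 -m crank '[[[0,0,0.001],0],[[0,0,0.001],0],[[0,0,0],0],[[0,0,0],0]]'
python3 -m crank '[[[0,0,0.001],0],[[0,0,0.001],0],[[0,0,0],0],[[0,0,0],0]]'
python3 -m crank '[[[0,0,0.001],0],[[0,0,0.001],0],[[0,0,0],0],[[0,0,0],0]]'
python3 - <<'E'
from h import *
o=get_obs();print(o["position"],o["ft_force"])
E
```

```text
time: 15.65
position: [0.587, 0.2671, 0.1925]
tool_rot: [0.795, 0.607, 0.0, 0.0]
ft_force: [-1.2, 0.6, 3.7]
width: 0.0003
time: 16.05
position: [0.587, 0.2671, 0.1904]
tool_rot: [0.795, 0.607, 0.0, 0.0]
ft_force: [-0.4, -0.5, 4.1]
width: 0.0009
time: 16.45
position: [0.587, 0.2671, 0.1884]
tool_rot: [0.795, 0.607, 0.0, 0.0]
ft_force: [-0.7, 0.1, 5.4]
width: 0.0003
[0.58699525 0.26712923 0.1883725 ] [-0.65478318  0.1223963   5.4345825 ]
```

Contact came at TCP z ≈ 0.193, as predicted; 5.3 mm more gives half stroke.

```bash
python3 -m crank '[[[0,0,0.001],0],[[0,0,0.001],0],[[0,0,0.001],0],[[0,0,0.001],0],[[0,0,0.0012],0],[[0,0,0],0],[[0,0,0],0],[[0,0,0],0],[[0,0,0],0]]'
python3 - <<'E'
from h import *
F=[]
for i in range(4):
    c=cam("wrist");o=get_obs();F.append(o["ft_force"][2])
print(o["position"],F)
save(c,"w7.png",s=1.5);c=cam("scene");save(c,"s7.png",(240,180,360,300),5)
E
```

```text
time: 17.35
position: [0.587, 0.2671, 0.1834]
tool_rot: [0.795, 0.607, 0.0, 0.0]
ft_force: [-1.6, -0.0, 6.7]
width: 0.0007
[0.58702    0.26714057 0.18340737] [np.float64(6.6541772623102835), np.float64(7.2493754894100055), np.float64(7.464952706820666), np.float64(7.46199171170407)]
```

View pics/s7.png

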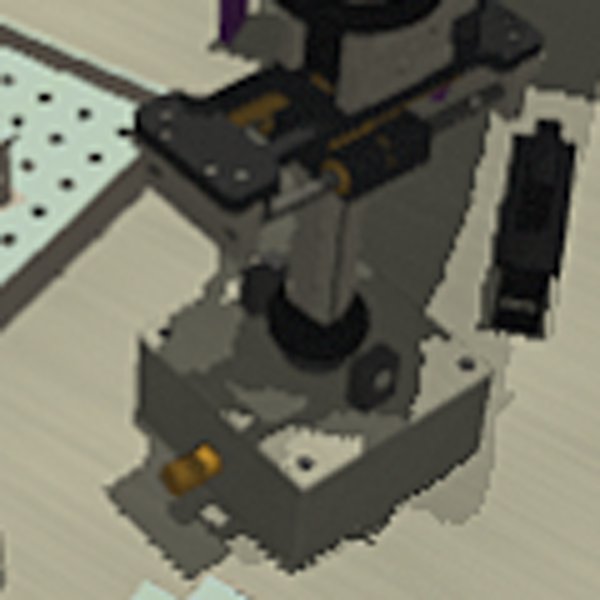

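View pics/w7.png

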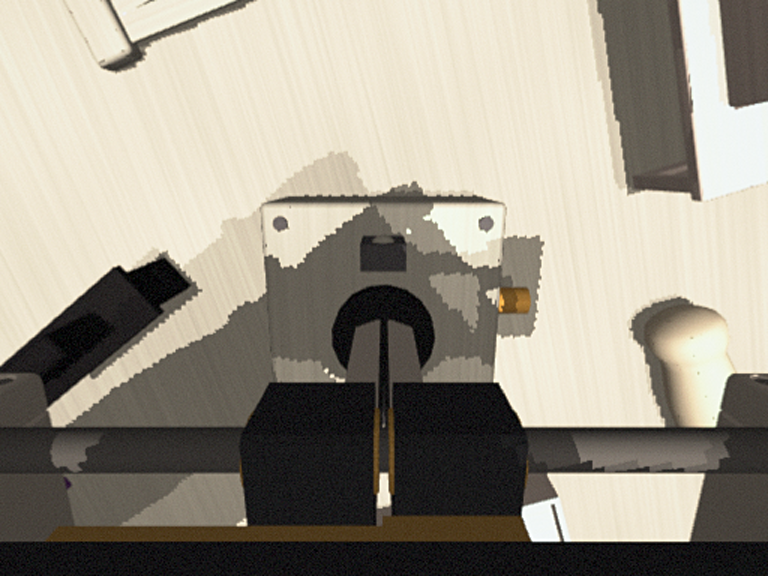

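The fingertips sit in the middle of the button at (383,335) and its top is about level with the posts. Force of about 7.3 N matches half stroke. I hold it for over two seconds.

```bash
python3 -m crank '[[[0,0,0.0003],0],[[0,0,0],0],[[0,0,0],0],[[0,0,0],0],[[0,0,0],0],[[0,0,0],0],[[0,0,0],0],[[0,0,0],0],[[0,0,0],0],[[0,0,0],0],[[0,0,0],0],[[0,0,0],0],[[0,0,0],0],[[0,0,0],0],[[0,0,0],0]]'
python3 -m crank '[[[0,0,0],0],[[0,0,0],0],[[0,0,0],0],[[0,0,0],0],[[0,0,0],0],[[0,0,0],0],[[0,0,0],0],[[0,0,0],0],[[0,0,0],0],[[0,0,0],0],[[0,0,0],0],[[0,0,0],0],[[0,0,0],0],[[0,0,0],0],[[0,0,0],0]]'
python3 - <<'E'
from h import *
c=cam("scene");save(c,"s8.png",s=1.5);o=get_obs();print(o["position"],o["ft_force"])
E
```

```text
time: 19.1
position: [0.587, 0.2671, 0.1831]
tool_rot: [0.795, 0.607, 0.0, 0.0]
ft_force: [-1.7, -0.2, 7.0]
width: 0.0004
time: 20.6
position: [0.587, 0.2671, 0.1831]
tool_rot: [0.795, 0.607, 0.0, 0.0]
ft_force: [-1.8, -1.1, 6.4]
width: 0.0003
[0.58701703 0.26712264 0.18312281] [-0.33534124 -0.48606704  6.77640804]
```

View pics/s8.png

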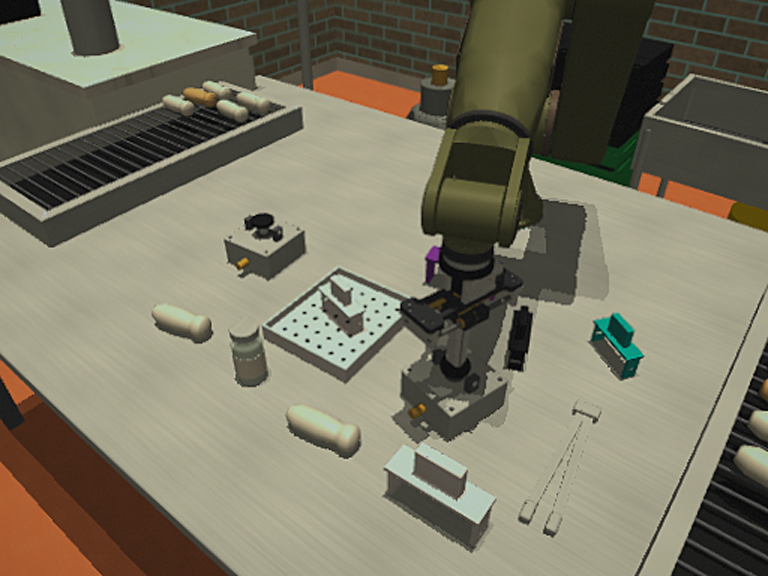

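The guard stands upright in the tray at (343,305). The button is held at (456,365), and valve_b and the bystanders are where they were, so I hand in.

```bash
python3 -c "
from cell import hand_in
print(hand_in())"
```

```text
the job is handed in; nothing more can be done
None
```

I pulled the small silver guard straight up off valve_a and stood it on its legs near the tray's centre. With closed fingertips I then pushed the uncovered button to half stroke, held it there for over 3 s, and handed in at about 20.7 s while still holding it.

- **Button:** The tool stood steady at z = 0.1831 m, about 10 mm below first contact at 0.193 m. The upward force read 6.4–7.5 N, against the 7.5 N expected at half stroke. The last readings, 6.4–7.0 N, were slightly low, within about 1 N of sensor noise and still well above 2 N. The button's travel comes from tool height and force; nothing read it directly.
- **Guard:** It stood upright and clear of the fingers in the last scene picture.
- **Other things:** By eye, valve_b's button, the mushrooms, the shaker and the tongs looked undisturbed in the last scene picture.
- **Disagreement:** The cameras placed valve_a's centre 1–3 mm apart, within about the stated calibration; I used a compromise. No check failed.

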